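Set up the bread sign on its folding easel

ROBOT

A 7-joint arm with a two-finger parallel gripper is mounted at the origin on the work surface. World frame = base frame: x ahead of the robot, y to its left, z up, the work surface at z = 0. Lengths are in m, angles in rad, forces in N, time in s.
With the tool pointing down it reaches from about 0.35 to 0.9 m from the base axis. Payload 8.1 kg.
Tool frame: the origin (TCP) lies midway between the tips of the shut fingers; the grasp point (between the pads) lies 19 mm behind it; z points along the fingers, y is the line along which they close (so a half turn about z gives the same grasp; the last joint's range is limited). The gripper opens to 92 mm and grips with 3 to 60 N. Pads are 19 mm wide; open, the fingers measure 130 mm over their backs; the gripper's body (75 mm by 190 mm) begins 47 mm behind the grasp point.
Start: joints at [1.07, 0.434, 0.025, 1.573, -0.012, 1.134, -0.075], TCP at [0.242, -0.576, 0.227] pointing down, gripper open.
Joint ranges: [-2.62, 2.62], [-0.44, 2.09], [-1.27, 1.32], [0.08, 2.57], [-1.32, 4.46], [0.12, 2], [-2.74, 2.74]. Speed limits (rad/s): [2.22, 2.22, 3.01, 3.01, 3.14, 3.14, 3.14].

INTERFACE

Orientations are given as a rotation vector (axis times angle).
In Python, from cell import arm gives the robot as it stands.
- The arm moves only by the tool carry_out, never from a script. Its arguments are lists of equal length, an entry for each row: "claw": the finger opening in cm, from 0 to 9.18; "delta_pos": the shift along the tool's x, y, z in cm, a list of three; "angular": the turn, a rotation vector about the tool's x, y, z in rad, a list of three. In form: {"claw": [claw, ...], "delta_pos": [[dx, dy, dz], ...], "angular": [[ax, ay, az], ...]}. A call has 1 to 20 rows; each row shifts and turns the commanded pose from where the row before left it, along the tool's axes as they then stand; what a row does not reach is not made up. A row lasts 1/10 s, in which the tool goes at most 50 mm and 8.59 degrees, less where a joint would pass 70% of its speed; a pose out of reach is approached as far as the arm can. A call with a gripper value outside its range is refused whole. The fingers move at their own pace and stop on an object; "force" is the grip in N (left out, the last holds). Time passes only in rows, so rows that do not move let the fingers close. It gives the time, the measured TCP pose, the force, the opening and the grip force at its end, in the units of the state.
- arm.observe(): the state, without advancing time (a new reading comes with each control period).
- arm.get_image(name): name is "side" or "top" or "wrist"; returns a dict with "frame" (400x640x3 uint8, red, green, blue), "mtx" (3x3 intrinsics, pixels), "dist" ([k1, k2, p1, p2, k3] as OpenCV has them; the pictures are not rectified), "T" (4x4, takes a point from camera to world coordinates). Camera axes: x right, y down, z forward; pixel columns grow to the right and rows downward; lengths in m; the calibration is good to about 2 mm. A picture is of the moment at which its call begins. There is no depth.
- arm.sign_off(): hands the job in; it is judged then, once.
Trained networks look in a picture, given as the dict that the camera call returned (one of the last four; its "shot" number tells which), for a name from the list of things; names that differ only in an ending like _2 or _b are one class to them, and where a whole thing is asked for, a point or a joint stands for the part that bears it (a point fixed in the world has none). Each returns a list of dicts, best first, with "conf" (0 to 1); they miss things now and then, are a little off and sometimes report something else, mostly with a low value. They report only what shows in the picture. A call takes as long as a camera call. They do not tell look-alikes from the thing itself.
- arm.look_for(label, picture): "centre" ([column, row] as shares, 0 to 1, of the picture: columns of its width, rows of its height, amid what is visible of it).
- arm.trace(label, picture): "region" (400x640 bool, what is visible of it) and "centre" ([column, row] as shares, 0 to 1, of the picture: columns of its width, rows of its height, amid what is visible of it).
- arm.place_of(label, picture): "centre" ([column, row] as shares, 0 to 1, of the picture: columns of its width, rows of its height: a listed point, or the origin of a listed thing).
The state is a dict: "clock": time; "joints": joint angles; "dq": joint speeds; "joint_efforts": joint torques, N m; "position": TCP position; "ee_rot": TCP orientation; "force": force on the tool from outside, world axes, zero at the start; "ft_torque": the same for the moment, N m; "width": opening from 0.0 (shut) to 1.0 (fully open); "gripper_force": force on a finger pad.
Only numpy, scipy, OpenCV 4.12 (cv2) and the standard library are available. Lean on these libraries where they do the work, as an engineer would, in place of code of your own. Each camera call takes 0.05 s, during which the arm holds its last target. There are 200 camera calls.

TASK

Flip the folded easel's back board up past its tipping point so that it stays open leaning back against its stop, then take the paddle-shaped bread sign out of its wooden holder, slip its keyhole over the screw head on the board and pull the sign straight down until the screw sits at the top of the narrow slot. Leave the sign hanging there, upright and at rest, and do not disturb the jam jar, the loaf or the crate of rolls.

Things in the scene. Friction and masses are not known exactly. Their poses are not given: they have to be found in the camera images.
- easel: Small folding counter easel, fixed: dark wooden base plate 190 x 166 mm, 10 mm thick, two hinge posts (60 mm high) and brass rear stops at its +-y edges. Origin: on the counter straight below the middle of the hinge axis. y is parallel to the hinge axis, z up, -x is its front: the board lies towards -x when folded and faces -x when open (roughly to the robot).
- easel_board (a joint): Angle of the 0.35 kg pale back board about its hinge: 0 folded level, pointing to easel -x, screw underneath; pi/2 vertical; 1.78 open, leaning 12 degrees back on its stop. Spring and weight pull it shut below about 1.2 rad and snap it open above 1.5; it stays in either end state. Lifting at the tab takes about 3 N. Board: 130 mm wide (y), 12 mm thick, reaches 125 mm from the hinge axis.
- easel_hinge (a point): Point on the hinge axis, middle of the board, 45 mm above the counter. Its axes turn with the board: z runs along the board from hinge to free edge, y along the hinge axis, x from the screw side through to the back. (Folded: z = easel -x, x = up. Open: z = up, tilted 12 degrees back; x = away from the front.)
- easel_tab (a point): Grip point of the brass pull tab on the board's free edge, 157 mm from the hinge axis and 49 mm to +y, axes as easel_hinge. The tab, in the board's plane, is 22 mm wide (y), 12 mm thick and spans 125 to 180 mm from the hinge axis. Folded, it points level towards the robot 45 mm above the counter; pinch it across y from above; it can turn in the grip as the board swings.
- screw (a point): Steel screw that carries the sign: on the board's centre line, 100 mm from the hinge axis, underneath while folded. It stands square out of the board along -x (axes as easel_hinge): shank 8 mm diameter, 11 mm long, then a flat round head 18 mm diameter, 4 mm thick. This point: on the screw's axis, mid-shank, 5.5 mm off the board's face.
- sign: Loose paddle-shaped sign, 8 mm thick (x), about 0.22 kg, both faces alike: wine-red panel 110 wide (y) x 115 mm tall with cream loaf emblem; above it a pale wooden handle 32 mm wide up to z = 180 mm. Origin: middle of its bottom edge, z up. Through keyhole: entry 26 mm wide and high centred at z = 50 mm, above it a slot 11 mm wide, closed at z = 89 mm. Starts upright in the holder.
- sign_grip (a point): Middle of the sign's handle, where it can be pinched across its 8 mm thickness: on the sign's centre, z = 150 mm.
- sign_hole (a point): Centre of the keyhole's round entry, z = 50 mm of the sign, mid-thickness. Axes as the sign.
- sign_seat (a point): Where the screw's axis lies when the sign is fully pulled down: at the closed top of the narrow slot, z = 85 mm of the sign, mid-thickness (35 mm above sign_hole). Axes as the sign.
- sign_rack: Wooden sign holder, fixed: block 80 x 130 mm, 42 mm high, with one slot 11 mm wide along its y, 30 mm deep, in which the sign stands with its bottom edge 12 mm above the counter. Origin: centre of its underside. It may be on the left or on the right.
- jam_jar: Amber jar with white cap, 64 mm diameter, 90 mm tall. Origin: centre of its underside. Leave alone.
- loaf: Dark seeded loaf with a paper band, about 230 x 70 mm, 70 mm high, on a pale cutting board. Origin: centre of its underside. Leave alone.
- roll_crate: Wooden crate of rolls, 160 x 200 mm, about 75 mm high with the rolls. Origin: centre of its underside. Across the counter from the sign holder. Leave alone.
There are look-alikes about, which are no part of the job. Of the things like the sign, leave any that is orange; of the rest the smaller one is meant.

How it is judged:
By the outcome, as a careful person would: the job done as asked, in the order asked, and still so for the second after the job is handed in, with the robot touching nothing.
It also fails if it takes over 58 s, if anything falls off the work surface, if the arm or the gripper's body presses on something with over 40 N, if the wrist force passes 120 N, or if a joint passes its speed limit or range.

## Working session

There is one attempt and no reset: what is moved stays moved. The work goes in short steps, Python scripts to look and compute and a tool call to move; the robot and the scene stay as the last step left them, time stands still between calls to the robot, and variables do not carry over. Pictures are saved under pics/ and viewed, at most 10 in all, crops included, and the job is handed in when it is done.

Besides the shell and the picture viewer there is one more tool, called after ">>>" by a JSON object that holds its "op" and its "data", one argument or row to a line. carry_out: Moves the arm, as the interface text tells. Its arguments: {"type":"object","properties":{"claw":{"type":"array","items":{"type":"number"}},"delta_pos":{"type":"array","items":{"type":"array","items":{"type":"number"}}},"angular":{"type":"array","items":{"type":"array","items":{"type":"number"}}},"force":{"type":"number"}},"required":["claw","delta_pos","angular"]}

```bash
mkdir -p pics; ls; cat > h.py <<'E'
import numpy as np, cv2
from cell import arm
from scipy.spatial.transform import Rotation as R
def pix(c): return np.array([c[0]*640,c[1]*400])
def ray(p,im):
    u=cv2.undistortPoints(np.array([[p]],float),im["mtx"],np.array(im["dist"],float))[0,0]
    T=np.array(im["T"]); d=T[:3,:3]@np.array([u[0],u[1],1]); return T[:3,3],d/np.linalg.norm(d)
def onz(p,im,z):
    o,d=ray(p,im); return o+d*(z-o[2])/d[2]
def tri(rays):
    A=np.zeros((3,3));b=np.zeros(3)
    for o,d in rays:
        P=np.eye(3)-np.outer(d,d);A+=P;b+=P@o
    x=np.linalg.solve(A,b); return x,[np.linalg.norm((np.eye(3)-np.outer(d,d))@(x-o)) for o,d in rays]
def proj(X,im):
    T=np.linalg.inv(np.array(im["T"])); X=np.atleast_2d(X).astype(float)
    p,_=cv2.projectPoints(X,cv2.Rodrigues(T[:3,:3])[0],T[:3,3],im["mtx"],np.array(im["dist"],float)); return p[:,0]
E
cat > a.py <<'E'
from h import *
s=arm.observe(); print(s)
for n in ("side","top"):
    im=arm.get_image(n); cv2.imwrite(f"pics/{n}1.png",im["frame"][:,:,::-1])
    print(n,np.round(im["T"],3).tolist())
    for l in ["easel","easel_hinge","easel_tab","sign","sign_grip","sign_hole","sign_rack","jam_jar","loaf","roll_crate"]:
        print(l,[(pix(r["centre"]).round(1).tolist(),round(r["conf"],2)) for r in arm.place_of(l,im)])
E
python3 a.py
```

```text
pics
{'clock': 0.0, 'joints': array([ 1.07041771,  0.43519724,  0.02494288,  1.57410308, -0.01161326,
        1.13398265, -0.07506671]), 'dq': array([ 0.00093042,  0.00108159, -0.0005055 , -0.00148622, -0.00100968,
       -0.00109991, -0.00072558]), 'joint_efforts': array([-1.25043720e-03, -6.67872620e+01,  9.84572992e-01, -3.14467084e+01,
       -6.05082954e-02,  4.28592833e-02,  1.67406197e-04]), 'position': array([ 0.24187674, -0.57574523,  0.22595829]), 'ee_rot': array([-3.07820722e+00, -6.20400986e-01,  6.55810681e-04]), 'force': array([0.02107674, 0.48883555, 0.23394844]), 'ft_torque': array([0.02581606, 0.01961581, 0.03045549]), 'gripper_force': 0.0, 'width': 1.0053995828308826}
side [[-0.821, -0.34, 0.46, 0.038], [-0.571, 0.514, -0.64, 0.625], [-0.019, -0.788, -0.616, 0.733], [0.0, 0.0, 0.0, 1.0]]
easel [([289.6, 222.8], 0.77), ([215.3, 340.7], 0.41)]
easel_hinge [([288.7, 212.9], 0.85)]
easel_tab [([317.5, 244.6], 0.76)]
sign [([430.7, 197.2], 0.84), ([380.8, 187.0], 0.71), ([349.3, 167.8], 0.65)]
sign_grip [([382.8, 142.7], 0.77), ([352.7, 122.4], 0.63), ([449.2, 142.7], 0.
[... 288 characters left out ...]
.77)]
top [[-0.021, -0.991, 0.13, 0.383], [-1.0, 0.021, -0.004, 0.002], [0.002, -0.13, -0.992, 1.192], [0.0, 0.0, 0.0, 1.0]]
easel [([328.2, 166.2], 0.82), ([445.8, 211.4], 0.26)]
easel_hinge [([324.1, 164.3], 0.55)]
easel_tab [([302.2, 225.5], 0.9)]
sign [([425.9, 219.4], 0.96), ([450.5, 277.8], 0.69), ([451.2, 165.7], 0.69), ([326.1, 168.9], 0.22)]
sign_grip [([466.3, 157.3], 0.87), ([444.7, 209.7], 0.79), ([475.3, 280.4], 0.66)]
sign_hole [([460.7, 275.4], 0.86), ([437.2, 213.4], 0.68), ([454.7, 165.3], 0.65), ([426.2, 218.8], 0.44)]
sign_rack [([427.9, 216.8], 0.59), ([320.8, 205.7], 0.57)]
jam_jar [([388.8, 148.0], 0.89)]
loaf [([209.2, 134.3], 0.76)]
roll_crate [([189.0, 213.1], 0.91)]
```

View pics/side1.png

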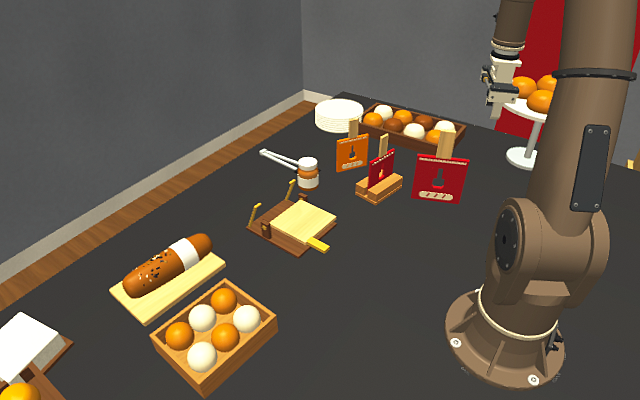

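View pics/top1.png

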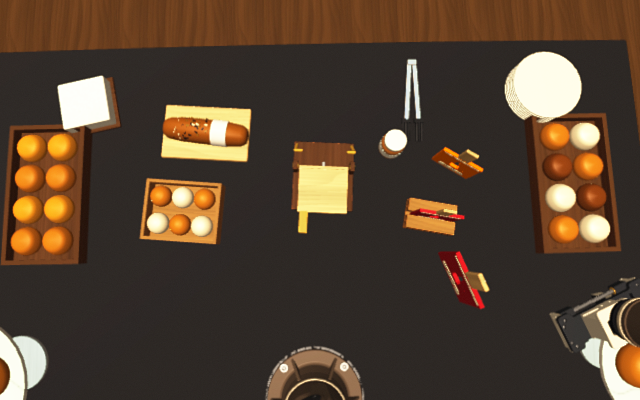

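Candidates (side view): orange at (350,152), red in the holder at (381,168), larger red standing free at (440,180). The orange one is out. Of the two red ones the smaller is in the holder, so that is the target. Next I'll measure and confirm it in a crop.

```bash
cat > b.py <<'E'
from h import *
S=arm.get_image("side");T=arm.get_image("top")
cv2.imwrite("pics/crop1.png",cv2.resize(S["frame"][110:260,250:480,::-1],None,fx=3.4,fy=3.4,interpolation=cv2.INTER_CUBIC))
def near(l,im,p):
    r=[pix(x["centre"]) for x in arm.place_of(l,im)]
    r.sort(key=lambda q:np.linalg.norm(q-p)); return r[0] if r and np.linalg.norm(r[0]-p)<25 else None
for l,ps,pt in [("easel_hinge",(288,213),(324,164)),("easel_tab",(317,244),(302,225)),("sign_grip",(383,143),(445,210)),("sign_hole",(380,174),(437,213)),("sign",(381,187),(426,219)),("sign_rack",(378,190),(428,217)),("easel",(289,223),(328,166))]:
    a,b=near(l,S,ps),near(l,T,pt); 
    if a is None or b is None: print(l,a,b); continue
    x,e=tri([ray(a,S),ray(b,T)]); print(l,a.round(1),b.round(1),x.round(4),np.round(e,4))
for l,p,z in [("easel_board",(324,190),.051),("sign_rack",(430,216),.042),("easel",(324,180),.01)]:
    for r in arm.trace(l,T):
        c=pix(r["centre"])
        if np.linalg.norm(c-p)>40: continue
        cs=cv2.findContours(r["region"].astype(np.uint8),0,2)[0]; q=max(cs,key=cv2.contourArea)
        box=cv2.boxPoints(cv2.minAreaRect(q)); W=np.array([onz(k,T,z) for k in box])
        print(l,r["conf"],box.round(0).tolist(),W[:,:2].round(3).tolist(), np.degrees(np.arctan2(*(W[1]-W[0])[[1,0]])).round(1))
E
python3 b.py
```

```text
easel_hinge None [326.976 164.12 ]
easel_tab [317.8 246.1] [304.2 227.3] [0.4491 0.0201 0.0407] [0.0063 0.0063]
sign_grip [384.3 142.2] [446.5 210.6] [ 0.4661 -0.326   0.1644] [0.0037 0.0037]
sign_hole [380.3 171.3] [437.7 213.8] [ 0.4699 -0.3338  0.0602] [0.0005 0.0005]
sign [378.4 188. ] [429.1 221. ] [ 0.4594 -0.3214  0.01  ] [0.0049 0.0049]
sign_rack [375.7 188.5] [426.8 222.3] [ 0.4593 -0.3119  0.0138] [0.009 0.009]
easel [287.8 225.3] [328.5 168.5] [ 0.612  -0.0547 -0.0221] [0.0002 0.0002]
easel_board 0.67 [[297.0, 165.0], [348.0, 165.0], [348.0, 232.0], [297.0, 232.0]] [[0.61, 0.033], [0.607, -0.104], [0.428, -0.098], [0.431, 0.036]] -91.2
sign_rack 0.93 [[400.0, 228.0], [406.0, 196.0], [458.0, 204.0], [453.0, 236.0]] [[0.436, -0.238], [0.522, -0.256], [0.496, -0.395], [0.411, -0.376]] -11.9
easel 0.7 [[290.0, 232.0], [294.0, 141.0], [355.0, 143.0], [352.0, 234.0]] [[0.435, 0.055], [0.687, 0.041], [0.676, -0.13], [0.424, -0.111]] -3.2
```

View pics/crop1.png

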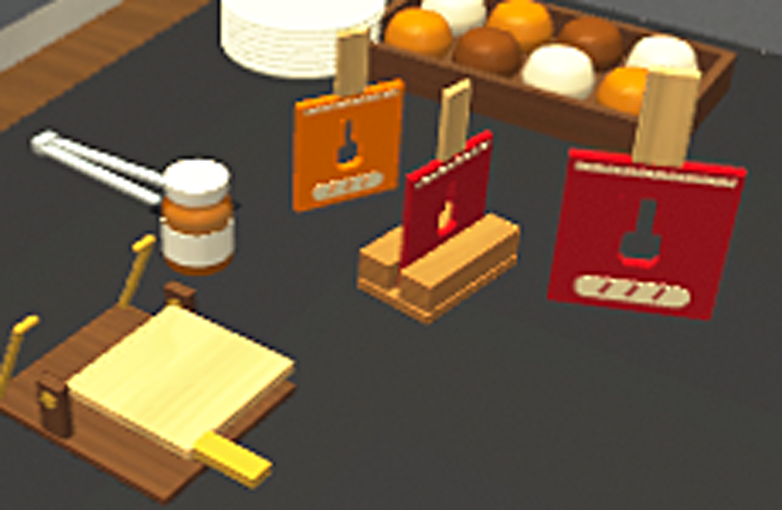

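The crop shows the smaller red sign standing in the holder at crop (447,195). It is clearly smaller than the free-standing red one at (645,230), so it is the target. I'll move over the easel now and look with the wrist camera.

>>> {"op": "carry_out", "data": {
  "claw": [6, 6, 6, 6, 6, 6, 6, 6, 6, 6, 6, 6, 6, 6, 6, 6, 6, 6],
  "delta_pos": [
    [0, 0, -4.5],
    [0, 0, -4.5],
    [0, 0, -4.5],
    [1.1, -4.2, 0],
    [1.1, -4.2, 0],
    [1.1, -4.2, 0],
    [1.1, -4.2, 0],
    [1.1, -4.2, 0],
    [1.1, -4.2, 0],
    [1.1, -4.2, 0],
    [1.1, -4.2, 0],
    [1.1, -4.2, 0],
    [1.1, -4.2, 0],
    [1.1, -4.2, 0],
    [1.1, -4.2, 0],
    [1.1, -4.2, 0],
    [1.1, -4.2, 0],
    [0, 0, 0]
  ],
  "angular": [
    [0, 0, 0.133],
    [0, 0, 0.133],
    [0, 0, 0.133],
    [0, 0, 0],
    [0, 0, 0],
    [0, 0, 0],
    [0, 0, 0],
    [0, 0, 0],
    [0, 0, 0],
    [0, 0, 0],
    [0, 0, 0],
    [0, 0, 0],
    [0, 0, 0],
    [0, 0, 0],
    [0, 0, 0],
    [0, 0, 0],
    [0, 0, 0],
    [0, 0, 0]
  ]
}}

```text
clock: 3.85
position: [0.3974, 0.0173, 0.3622]
ee_rot: [-3.14, -0.011, -0.002]
force: [0.3, -0.6, -0.2]
width: 0.653
gripper_force: 0.0
```

```bash
cat > c.py <<'E'
from h import *
W=arm.get_image("wrist"); cv2.imwrite("pics/w1.png",W["frame"][:,:,::-1]); np.savez("w1.npz",frame=W["frame"],mtx=W["mtx"],dist=W["dist"],T=W["T"])
print(np.round(W["T"],3).tolist())
for l in ["easel","easel_hinge","easel_tab"]:
    print(l,[(pix(r["centre"]).round(1).tolist(),round(r["conf"],2),onz(pix(r["centre"]),W,0 if l=="easel" else .045).round(4).tolist()) for r in arm.place_of(l,W)])
T=arm.get_image("top"); np.savez("t1.npz",frame=T["frame"],mtx=T["mtx"],dist=T["dist"],T=T["T"])
E
python3 c.py
```

```text
[[0.008, -0.957, -0.291, 0.476], [-1.0, -0.008, 0.0, 0.018], [-0.002, 0.291, -0.957, 0.521], [0.0, 0.0, 0.0, 1.0]]
easel [([356.7, 12.4], 0.61, [0.6071, -0.0375, 0.0])]
easel_hinge [([359.7, 3.8], 0.58, [0.6065, -0.0364, 0.045]), ([314.9, 116.3], 0.34, [0.4557, 0.0243, 0.045])]
easel_tab [([316.0, 116.6], 0.92, [0.4553, 0.0225, 0.045])]
```

View pics/w1.png

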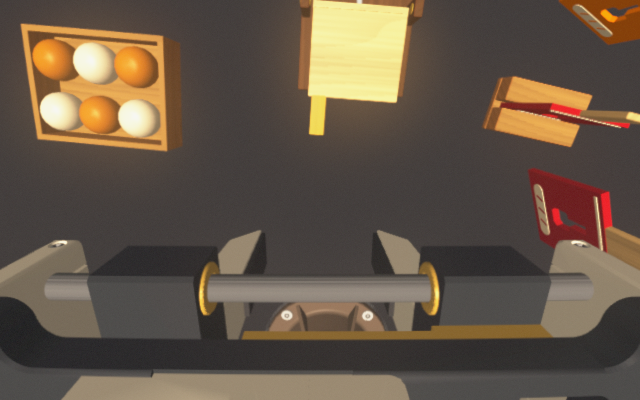

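The wrist view shows the folded board with its near edge from (308,97) to (397,102) and the brass tab at (310–326, 97–135). The holder with the sign is on the right at (540,112).

```bash
cat > d.py <<'E'
from h import *
from scipy.optimize import least_squares
W=dict(np.load("w1.npz"));T=dict(np.load("t1.npz"))
# board mask: pale; fit lines on near edge, left, right in wrist
def mask(f):
    h=cv2.cvtColor(f,cv2.COLOR_RGB2HSV); return ((h[...,0]>15)&(h[...,0]<32)&(h[...,1]>50)&(h[...,2]>190))
m=mask(W["frame"]); 
L=np.array([[np.where(m[r,290:430])[0].min()+290,r] for r in range(20,90)],float)-[.5,0]
Rr=np.array([[np.where(m[r,290:430])[0].max()+290,r] for r in range(20,90)],float)+[.5,0]
B=np.array([[c,np.where(m[60:150,c])[0].max()+60] for c in range(335,392)],float)+[0,.5]
TL=np.array([[np.where(m[r,290:345])[0].min()+290,r] for r in range(108,128)],float)-[.5,0]
TR=np.array([[np.where(m[r,290:345])[0].max()+290,r] for r in range(108,128)],float)+[.5,0]
for n,P,z in [("L",L,.051),("R",Rr,.051),("B",B,.051),("TL",TL,.051),("TR",TR,.051)]:
    X=np.array([onz(p,W,z) for p in P])[:,:2]; v=cv2.fitLine(X.astype(np.float32),2,0,.001,.001).ravel()
    print(n,X[0].round(4),X[-1].round(4),np.degrees(np.arctan2(v[1],v[0])).round(2))
# tab end
c=[np.where(m[100:150,k])[0].max()+100.5 for k in range(314,322)]; print("tabend",onz([317.5,np.median(c)],W,.051))
E
python3 d.py
```

```text
L [0.5844 0.0294] [0.4944 0.035 ] -3.47
R [ 0.5859 -0.1008] [ 0.4956 -0.0967] -3.58
B [ 0.4829 -0.005 ] [ 0.4767 -0.0872] 86.36
TL [0.4678 0.0307] [0.4404 0.0322] -2.83
TR [0.468  0.0101] [0.4405 0.0112] -3.52
tabend [0.42938725 0.02011266 0.051     ]
```

>>> {"op": "carry_out", "data": {
  "claw": [6, 6, 6, 6, 6, 6, 6, 6, 6, 6, 6, 6],
  "delta_pos": [
    [0, 0, 0],
    [2.7, -0.3, 0],
    [2.7, -0.4, 0],
    [0, 0, 4.5],
    [0, 0, 4.5],
    [0, 0, 4.5],
    [0, 0, 4.5],
    [0, 0, 4.5],
    [0, 0, 4.5],
    [0, 0, 4.5],
    [0, 0, 2.1],
    [0, 0, 0]
  ],
  "angular": [
    [0, 0, 0.068],
    [0, 0, 0],
    [0, 0, 0],
    [0, 0, 0],
    [0, 0, 0],
    [0, 0, 0],
    [0, 0, 0],
    [0, 0, 0],
    [0, 0, 0],
    [0, 0, 0],
    [0, 0, 0],
    [0, 0, 0]
  ]
}}

```text
clock: 5.3
position: [0.449, 0.0133, 0.0232]
ee_rot: [3.138, -0.111, -0.009]
force: [0.5, -0.5, 0.9]
width: 0.654
gripper_force: 0.0
```

>>> {"op": "carry_out", "data": {
  "claw": [1.5, 1.5, 1.5, 1.5, 1.5, 1.5, 1.5],
  "delta_pos": [
    [0, 0, 0],
    [0, 0, 0],
    [0, 0, 0],
    [0, 0, 0],
    [0, 0, 0],
    [0, 0, 0],
    [0, 0, 0]
  ],
  "angular": [
    [0, 0, 0],
    [0, 0, 0],
    [0, 0, 0],
    [0, 0, 0],
    [0, 0, 0],
    [0, 0, 0],
    [0, 0, 0]
  ],
  "force": 15
}}

```text
clock: 6.0
position: [0.4527, 0.021, 0.0269]
ee_rot: [-3.133, 0.1, -0.007]
force: [-1.7, 21.1, -0.5]
width: 0.236
gripper_force: 15.0
```

```bash
python3 - <<'E'
from h import *
for i in range(3):
    W=arm.get_image("wrist"); s=arm.observe(); print(s["clock"],s["position"].round(4),s["ee_rot"].round(3),s["force"].round(1),s["ft_torque"].round(2),s["width"],s["gripper_force"])
cv2.imwrite("pics/w2.png",W["frame"][:,:,::-1])
E
```

```text
6.05 [0.4527 0.021  0.0269] [-3.133  0.1   -0.006] [-0.9 21.8  0.4] [4.56 0.36 0.08] 0.235011857446521 15.000404566526413
6.1 [0.4527 0.021  0.0269] [-3.133  0.1   -0.006] [-1.8 22.5  0.5] [4.51 0.26 0.02] 0.24032576327215247 15.000335723161697
6.15 [0.4527 0.021  0.0268] [-3.133  0.1   -0.006] [-0.9 21.6  0.5] [4.51 0.37 0.03] 0.24062126131175823 15.00024363398552
```

View pics/w2.png

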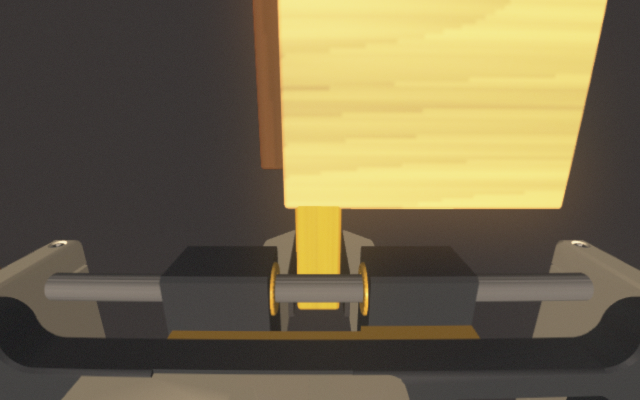

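>>> {"op": "carry_out", "data": {
  "claw": [1.5, 1.5, 1.5, 1.5, 1.5, 1.5, 1.5, 1.5, 1.5, 1.5, 1.5, 1.5, 1.5, 1.5, 1.5],
  "delta_pos": [
    [0, -0.2, 0],
    [0, 0, 0],
    [0.03, 0, -0.98],
    [0.09, 0, -0.98],
    [0.16, 0, -0.97],
    [0.21, 0, -0.96],
    [0.27, 0, -0.94],
    [0.33, 0, -0.93],
    [0.39, 0, -0.9],
    [0.44, 0, -0.88],
    [0.5, 0, -0.84],
    [0.55, 0, -0.82],
    [0.6, 0, -0.78],
    [0.65, 0, -0.74],
    [0, 0, 0]
  ],
  "angular": [
    [0, 0, 0],
    [0, 0, 0],
    [0, 0, 0],
    [0, 0, 0],
    [0, 0, 0],
    [0, 0, 0],
    [0, 0, 0],
    [0, 0, 0],
    [0, 0, 0],
    [0, 0, 0],
    [0, 0, 0],
    [0, 0, 0],
    [0, 0, 0],
    [0, 0, 0],
    [0, 0, 0]
  ],
  "force": 15
}}

```text
clock: 7.65
position: [0.4946, 0.0183, 0.1346]
ee_rot: [-3.135, 0.104, -0.004]
force: [-1.3, 14.2, -0.4]
width: 0.237
gripper_force: 15.0
```

>>> {"op": "carry_out", "data": {
  "claw": [1.5, 1.5, 1.5, 1.5, 1.5, 1.5, 1.5, 1.5, 1.5, 1.5, 1.5, 1.5, 1.5, 1.5, 1.5, 1.5, 1.5],
  "delta_pos": [
    [0.69, 0, -0.7],
    [0.73, 0, -0.65],
    [0.77, 0, -0.6],
    [0.81, 0, -0.56],
    [0.84, 0, -0.5],
    [0.87, 0, -0.45],
    [0.9, 0, -0.39],
    [0.92, 0, -0.34],
    [0.94, 0, -0.28],
    [0.96, 0, -0.22],
    [0.97, 0, -0.16],
    [0.97, 0, -0.1],
    [0.98, 0, -0.04],
    [0.98, 0, 0.02],
    [0.98, 0, 0.08],
    [0.97, 0, 0.15],
    [0, 0, 0]
  ],
  "angular": [
    [0, 0, 0],
    [0, 0, 0],
    [0, 0, 0],
    [0, 0, 0],
    [0, 0, 0],
    [0, 0, 0],
    [0, 0, 0],
    [0, 0, 0],
    [0, 0, 0],
    [0, 0, 0],
    [0, 0, 0],
    [0, 0, 0],
    [0, 0, 0],
    [0, 0, 0],
    [0, 0, 0],
    [0, 0, 0],
    [0, 0, 0]
  ],
  "force": 15
}}

```text
clock: 9.35
position: [0.6377, 0.0093, 0.1819]
ee_rot: [-3.134, 0.102, -0.006]
force: [1.1, 12.1, 2.4]
width: 0.239
gripper_force: 15.0
```

>>> {"op": "carry_out", "data": {
  "claw": [5, 5, 5, 5, 5, 5, 5, 5, 5, 5, 5, 5, 5, 5, 5, 5, 5, 5],
  "delta_pos": [
    [0, 0, 0],
    [0, 0, 0],
    [0, 0, 0],
    [0, 0, -2],
    [0, 0, -4],
    [0, 0, -4.5],
    [0, 0, -4.5],
    [0, 0, -4.5],
    [-2.4, 3.8, 0],
    [-2.4, 3.8, 0],
    [-2.4, 3.8, 0],
    [-2.4, 3.8, 0],
    [-2.4, 3.8, 0],
    [-2.4, 3.8, 0],
    [-2.4, 3.8, 0],
    [-2.4, 3.8, 0],
    [-2.4, 3.8, 0],
    [0, 0, 0]
  ],
  "angular": [
    [0, 0, 0],
    [0, 0, 0],
    [0, 0, 0],
    [0, 0, 0],
    [0, 0, 0],
    [0, 0, 0],
    [0, 0, 0],
    [0, 0, 0],
    [0, 0, 0],
    [0, 0, 0],
    [0, 0, 0],
    [0, 0, 0],
    [0, 0, 0],
    [0, 0, 0],
    [0, 0, 0],
    [0, 0, 0],
    [0, 0, 0],
    [0, 0, 0]
  ]
}}

```text
clock: 11.15
position: [0.3914, -0.3284, 0.3752]
ee_rot: [3.136, -0.126, -0.004]
force: [-0.2, -0.2, -0.9]
width: 0.541
gripper_force: 0.0
```

```bash
cat > e.py <<'E'
from h import *
ims={n:arm.get_image(n) for n in ("wrist","side","top")}
cv2.imwrite("pics/c3.png",np.vstack([ims["wrist"]["frame"][:,:,::-1][:300],cv2.resize(ims["side"]["frame"][130:280,220:540,::-1],None,fx=2,fy=2)]))
s=arm.observe(); print(s["clock"],s["position"].round(4),s["ee_rot"].round(3),s["joints"].round(2),s["width"])
for n,im in ims.items():
    np.savez(f"{n}3.npz",**{k:im[k] for k in ("frame","mtx","dist","T")})
    for l in ["easel_hinge","screw","sign_grip","sign_hole","sign_rack"]:
        print(n,l,[(pix(r["centre"]).round(1).tolist(),round(r["conf"],2)) for r in arm.place_of(l,im)])
E
python3 e.py
```

```text
11.3 [ 0.3966 -0.3219  0.3754] [-3.139  0.11  -0.   ] [ 0.81  0.18 -0.28  1.58  0.05  1.4  -1.11] 0.5439147289276033
wrist easel_hinge [([102.4, 19.1], 0.88)]
wrist screw []
wrist sign_grip [([308.7, 103.9], 0.81), ([360.9, 241.7], 0.76)]
wrist sign_hole [([309.7, 103.6], 0.73), ([352.0, 207.0], 0.72), ([306.9, 104.8], 0.28)]
wrist sign_rack [([309.6, 103.8], 0.57)]
side easel_hinge [([285.2, 213.8], 0.84)]
side screw [([282.0, 182.9], 0.83), ([285.0, 211.3], 0.74)]
side sign_grip [([449.0, 142.6], 0.93), ([352.4, 123.7], 0.67), ([384.8, 139.5], 0.63)]
side sign_hole [([382.5, 172.1], 0.91), ([436.4, 180.1], 0.78), ([352.7, 153.5], 0.75)]
side sign_rack [([376.1, 191.3], 0.82)]
top easel_hinge [([323.7, 164.4], 0.61)]
top screw [([319.9, 153.2], 0.89), ([437.5, 214.7], 0.46)]
top sign_grip [([476.2, 281.8], 0.82), ([468.5, 157.5], 0.74), ([446.5, 210.2], 0.58), ([328.6, 168.4], 0.48)]
top sign_hole [([452.8, 165.5], 0.85), ([460.0, 276.8], 0.73), ([436.9, 214.6], 0.61), ([429.5, 220.9], 0.19), ([388.1, 147.7], 0.17)]
top sign_rack [([429.1, 218.9], 0.55)]
```

View pics/c3.png

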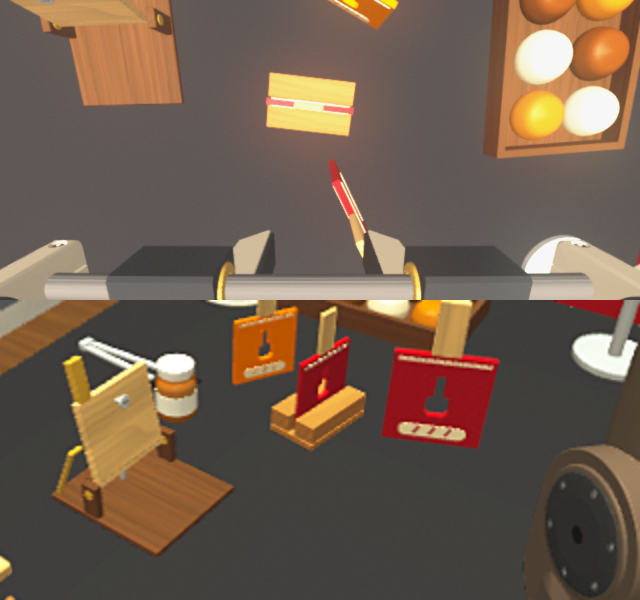

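The board is open, leaning back on its stop, with the screw showing at (122,400) in the lower half. The sign in the holder is edge-on at (310,104) in the wrist view.

```bash
cat > f.py <<'E'
from h import *
W=dict(np.load("wrist3.npz"));S=dict(np.load("side3.npz"));T=dict(np.load("top3.npz"))
h=cv2.cvtColor(W["frame"],cv2.COLOR_RGB2HSV)
m=((h[...,0]<6)|(h[...,0]>172))&(h[...,1]>130)&(h[...,2]>80); m[:80]=0;m[130:]=0;m[:,:255]=0;m[:,365:]=0
ys,xs=np.where(m); P=np.c_[xs,ys].astype(np.float32); print(len(P),P.min(0),P.max(0))
e=[P[P[:,0]<P[:,0].min()+6].mean(0)-[3,0],P[P[:,0]>P[:,0].max()-6].mean(0)+[3,0]]
w=np.array([onz(p,W,.127) for p in e]); d=w[0]-w[1]; print("panel top ends",w.round(4),np.linalg.norm(d),"y-axis yaw",np.degrees(np.arctan2(d[1],d[0]))-90,"mid",w.mean(0).round(4))
# rack block outline yaw
k=(h[...,0]>8)&(h[...,0]<25)&(h[...,1]>80)&(h[...,2]>120); k[:60]=0;k[145:]=0;k[:,:255]=0;k[:,365:]=0
q=cv2.findContours(((k|m)*255).astype(np.uint8),0,2)[0]; q=max(q,key=cv2.contourArea); b=cv2.boxPoints(cv2.minAreaRect(q))
B=np.array([onz(p,W,.042) for p in b]); print("rack",B[:,:2].round(4).tolist(),B.mean(0).round(4))
for i in range(4): v=B[(i+1)%4]-B[i]; print(np.linalg.norm(v).round(3),np.degrees(np.arctan2(v[1],v[0])).round(1))
print("cam",W["T"][:3,3])
# handle/emblem: cream (low sat bright) centroid
c=(h[...,1]<90)&(h[...,2]>170);c[:85]=0;c[125:]=0;c[:,:260]=0;c[:,360:]=0
ys,xs=np.where(c); print("cream",xs.mean(),ys.mean(),xs.min(),xs.max(),onz([xs.mean(),ys.mean()],W,.192))
cv2.imwrite("pics/c4.png",cv2.resize(W["frame"][65:145,255:370,::-1],None,fx=6,fy=6,interpolation=cv2.INTER_CUBIC))
for l,a,b in [("hole",(382.5,172.1),(436.9,214.6)),("grip",(384.8,139.5),(446.5,210.2)),("screw",(282,182.9),(319.9,153.2))]:
    x,e=tri([ray(a,S),ray(b,T)]); print(l,x.round(4),np.round(e,4))
print(onz((102.4,19.1),W,.045))
# predicted screw
hg=np.array([.6055,-.0377,.045]);ex=np.array([.998,-.061,0]);u=np.array([0,0,1.]); z=ex*np.sin(.209)+u*np.cos(.209); x=ex*np.cos(.209)-u*np.sin(.209)
sc=hg+.1*z-.0115*x; print("screw pred",sc,proj(sc,S),proj(sc,T))
E
python3 f.py
```

```text
131 [266.  97.] [353. 114.]
panel top ends [[ 0.4774 -0.2663  0.127 ]
 [ 0.4555 -0.3789  0.127 ]] 0.11467479730228985 y-axis yaw -11.04403786108513 mid [ 0.4665 -0.3226  0.127 ]
rack [[0.4384, -0.2432], [0.5207, -0.2644], [0.4952, -0.3949], [0.4109, -0.3802]] [ 0.4663 -0.3207  0.042 ]
0.085 -14.5
0.133 -101.0
0.086 170.1
0.14 78.6
cam [ 0.47071166 -0.33428382  0.53413944]
cream 308.68 105.24421052631578 271 348 [ 0.46687336 -0.32408618  0.192     ]
hole [ 0.4653 -0.3331  0.0595] [0.0034 0.0034]
grip [ 0.4653 -0.3232  0.1746] [0.0047 0.0047]
screw [ 0.6131 -0.0318  0.1389] [0.009 0.009]
[ 0.60936313 -0.03503777  0.045     ]
screw pred [ 0.61497943 -0.0382794   0.14520993] [[279.36640268 178.97100079]] [[324.65528439 154.83128663]]
```

View pics/c4.png

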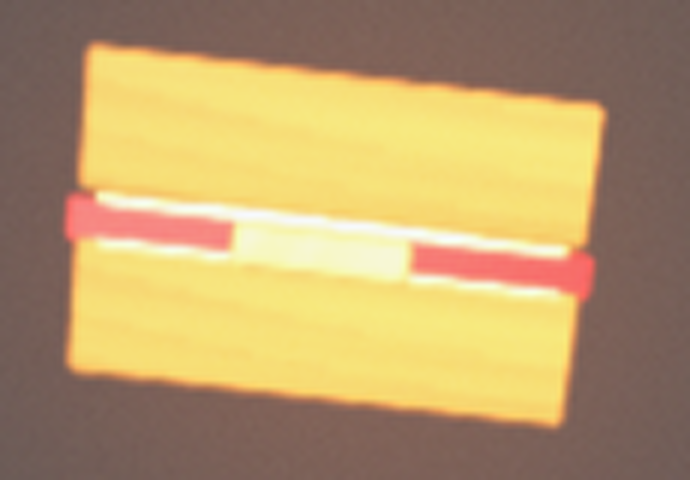

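>>> {"op": "carry_out", "data": {
  "claw": [5, 5, 5, 5, 5, 5, 5, 5, 5, 5, 5, 5, 5, 5, 5, 5],
  "delta_pos": [
    [0, 0, 0],
    [0, 0, 0],
    [0, 0, 0],
    [0, 0, 0],
    [0, 0, 0],
    [0, 0, 0],
    [0, 0, 0],
    [0, 0, 0],
    [0, 0, 0],
    [0, 0, 0],
    [0.4, 2.3, 0],
    [0.4, 2.3, 0],
    [0.4, 2.3, 0],
    [0, 0, 4.5],
    [0, 0, 4.5],
    [0, 0, 0]
  ],
  "angular": [
    [0, 0, -0.1445],
    [0, 0, -0.1445],
    [0, 0, -0.1445],
    [0, 0, -0.1445],
    [0, 0, -0.1445],
    [0, 0, -0.1445],
    [0, 0, -0.1445],
    [0, 0, -0.1445],
    [0, 0, -0.1445],
    [0, 0, -0.1445],
    [0, 0, 0],
    [0, 0, 0],
    [0, 0, 0],
    [0, 0, 0],
    [0, 0, 0],
    [0, 0, 0]
  ]
}}

```text
clock: 13.65
position: [0.4635, -0.3226, 0.2797]
ee_rot: [-2.42, -1.989, 0.006]
force: [-1.1, 0.1, 0.4]
width: 0.544
gripper_force: 0.0
```

```bash
python3 - <<'E'
from h import *
for i in range(4): W=arm.get_image("wrist")
s=arm.observe(); print(s["clock"],s["position"].round(4),s["ee_rot"].round(3),s["joints"].round(2)); M=R.from_rotvec(s["ee_rot"]).as_matrix(); print(M.round(3), np.degrees(np.arctan2(M[1,0],M[0,0])))
cv2.imwrite("pics/w5.png",W["frame"][:,:,::-1])
for z in (.127,.192): 
  for yw in (-11,):
    v=np.array([-np.sin(np.radians(yw)),np.cos(np.radians(yw)),0]); hw=.055 if z<.15 else .016
    c=np.array([.4665,-.3235,z]); print(z,proj([c-v*hw,c,c+v*hw],W).round(1).tolist())
# where the grasp line lies
p=s["position"]+M[:,2]*0; print(proj([np.r_[p[:2],.127],np.r_[p[:2],.192]],W).round(1))
E
```

```text
13.85 [ 0.468  -0.3244  0.2881] [2.425e+00 1.992e+00 2.000e-03] [ 0.85  0.34 -0.46  1.59  0.16  1.24  0.17]
[[ 0.194  0.981  0.003]
 [ 0.981 -0.194 -0.002]
 [-0.001  0.004 -1.   ]] 78.80359796169452
0.127 [[317.3, 226.4], [317.1, 178.6], [316.9, 126.0]]
0.192 [[317.1, 214.1], [317.0, 196.7], [316.9, 178.7]]
[[318.7 179.2]
 [318.9 197.4]]
```

View pics/w5.png

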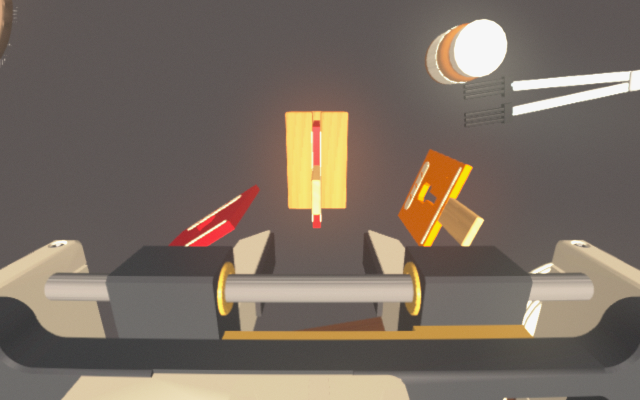

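```bash
python3 - <<'E'
from h import *
S=dict(np.load("side3.npz"));T=dict(np.load("top3.npz"))
c=np.array([.4667,-.3215]);a=np.radians(78.8);X=np.array([np.cos(a),np.sin(a)]);Y=np.array([np.sin(a),-np.cos(a)])
for n,s,t in [("orange grip",(352.4,123.7),(468.5,157.5)),("red grip",(449,142.6),(476.2,281.8)),("orange hole",(352.7,153.5),(452.8,165.5)),("red hole",(436.4,180.1),(460,276.8)),("jar",(310,184.7),(388.8,148))]:
    x,e=tri([ray(s,S),ray(t,T)]); d=x[:2]-c; print(n,x.round(3),np.round(e,3),"tool x,y",(d@X).round(3),(d@Y).round(3))
# tops: handle top pixels in side view: red big ~ (447,131); orange ~(354,118)
E
```

```text
orange grip [ 0.6   -0.386  0.161] [0.002 0.002] tool x,y -0.038 0.143
red grip [ 0.299 -0.376  0.191] [0.005 0.005] tool x,y -0.086 -0.154
orange hole [ 0.597 -0.384  0.056] [0.002 0.002] tool x,y -0.036 0.14
red hole [ 0.308 -0.381  0.063] [0.002 0.002] tool x,y -0.089 -0.144
jar [ 0.659 -0.226  0.002] [0.004 0.004] tool x,y 0.131 0.17
```

>>> {"op": "carry_out", "data": {
  "claw": [5, 5, 5, 5, 5, 5, 1, 0.5, 0.5, 0.5, 0.5, 0.5, 0.5],
  "delta_pos": [
    [0.26, -0.18, 0],
    [0, 0, 4],
    [0, 0, 4],
    [0, 0, 4],
    [0, 0, 2.5],
    [0, 0, 0],
    [0, 0, 0],
    [0, 0, 0],
    [0, 0, 0],
    [0, 0, 0],
    [0, 0, 0],
    [0, 0, 0],
    [0, 0, 0]
  ],
  "angular": [
    [0, 0, 0],
    [0, 0, 0],
    [0, 0, 0],
    [0, 0, 0],
    [0, 0, 0],
    [0, 0, 0],
    [0, 0, 0],
    [0, 0, 0],
    [0, 0, 0],
    [0, 0, 0],
    [0, 0, 0],
    [0, 0, 0],
    [0, 0, 0]
  ],
  "force": 25
}}

```text
clock: 15.15
position: [0.4657, -0.321, 0.1407]
ee_rot: [2.427, 1.994, 0.0]
force: [-0.1, 0.6, 2.9]
width: 0.087
gripper_force: 25.0
```

>>> {"op": "carry_out", "data": {
  "claw": [0.5, 0.5, 0.5, 0.5, 0.5, 0.5, 0.5],
  "delta_pos": [
    [0, 0, -1.5],
    [0, 0, -2.5],
    [0, 0, -3.5],
    [0, 0, -3.5],
    [0, 0, -3.5],
    [0, 0, -1.5],
    [0, 0, 0]
  ],
  "angular": [
    [0, 0, 0],
    [0, 0, 0],
    [0, 0, 0],
    [0, 0, 0],
    [0, 0, 0],
    [0, 0, 0],
    [0, 0, 0]
  ],
  "force": 25
}}

```text
clock: 15.85
position: [0.4664, -0.3212, 0.3024]
ee_rot: [2.425, 1.992, 0.002]
force: [-0.1, 0.7, -1.8]
width: 0.085
gripper_force: 25.0
```

```bash
cat > g.py <<'E'
from h import *
S=dict(np.load("side3.npz"))
f=S["frame"]; h=cv2.cvtColor(f,cv2.COLOR_RGB2HSV)
hg=np.array([.6055,-.0377,.045]);a=np.radians(-3.5);ex=np.array([np.cos(a),np.sin(a),0]);ey=np.array([-np.sin(a),np.cos(a),0]);u=np.array([0,0,1.]);t=.209
bz=ex*np.sin(t)+u*np.cos(t); bx=ex*np.cos(t)-u*np.sin(t)
g=lambda x,y,z: hg+x*bx+y*ey+z*bz
print("pred head face",proj(g(-.021,0,.1),S).round(1)," size",proj([g(-.021,.009,.1),g(-.021,-.009,.1),g(-.021,0,.109),g(-.021,0,.091)],S).round(1).tolist())
print("pred board corners front top",proj([g(-.006,.065,.125),g(-.006,-.065,.125)],S).round(1).tolist())
print("pred board front bottom-ish z=.0",proj([g(-.006,.065,.0),g(-.006,-.065,.0)],S).round(1).tolist(),"tab top",proj([g(-.006,.060,.18),g(-.006,.038,.18)],S).round(1).tolist())
r=f[150:215,250:310].astype(int); sat=h[150:215,250:310,1]; 
m=((sat<70)&(r.max(2)>90)).astype(np.uint8); n,l,st,c=cv2.connectedComponentsWithStats(m)
for i in range(1,n):
    if st[i,4]>4: print("grey",st[i].tolist(),(c[i]+[250,150]).round(1))
cv2.imwrite("pics/c6.png",cv2.resize(f[140:240,235:320,::-1],None,fx=6,fy=6,interpolation=cv2.INTER_CUBIC))
E
python3 g.py
```

```text
pred head face [[282.  179.5]]  size [[279.7, 181.1], [284.3, 178.0], [281.2, 176.4], [282.8, 182.6]]
pred board corners front top [[257.9, 181.5], [292.2, 159.4]]
pred board front bottom-ish z=.0 [[269.7, 223.6], [301.3, 199.7]] tab top [[253.8, 160.5], [260.1, 156.7]]
grey [9, 0, 51, 20, 371] [286.7 159.1]
grey [44, 16, 4, 4, 10] [295.2 167.7]
grey [27, 27, 8, 7, 35] [281.1 180.2]
grey [47, 26, 13, 12, 106] [303.3 182.3]
```

View pics/c6.png

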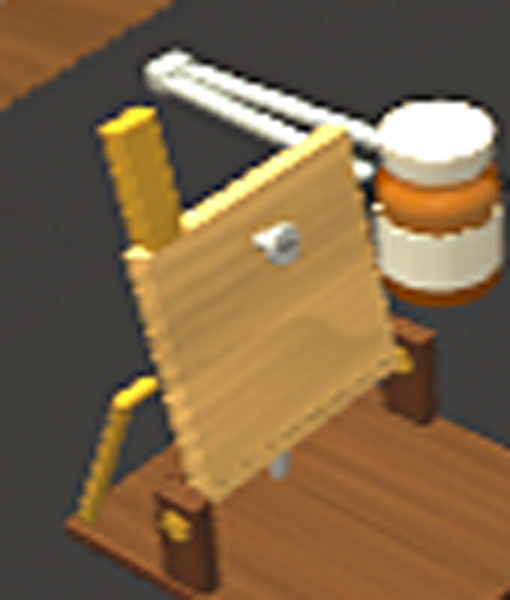

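>>> {"op": "carry_out", "data": {
  "claw": [0.5, 0.5, 0.5, 0.5, 0.5, 0.5, 0.5, 0.5, 0.5, 0.5, 0.5, 0.5, 0.5, 0.5, 0.5, 0.5, 0.5, 0.5, 0.5],
  "delta_pos": [
    [0, 0, 0],
    [0, 0, 0],
    [2.9, 0.8, 0],
    [2.9, 0.8, 0],
    [2.9, 0.8, 0],
    [2.9, 0.8, 0],
    [2.9, 0.8, 0],
    [2.9, 0.8, 0],
    [2.9, 0.8, 0],
    [2.9, 0.8, 0],
    [2.9, 0.8, 0],
    [3, 0.7, 0],
    [0, 0, 0],
    [0, 0, 0],
    [0, 0.5, 2.2],
    [0, 0.5, 2.2],
    [0, 0.4, 2],
    [0, 0, 0],
    [0, 0, 0]
  ],
  "angular": [
    [0, 0, -0.067],
    [0, 0, -0.067],
    [0, 0, 0],
    [0, 0, 0],
    [0, 0, 0],
    [0, 0, 0],
    [0, 0, 0],
    [0, 0, 0],
    [0, 0, 0],
    [0, 0, 0],
    [0, 0, 0],
    [0, 0, 0],
    [0.1045, 0, 0],
    [0.1045, 0, 0],
    [0, 0, 0],
    [0, 0, 0],
    [0, 0, 0],
    [0, 0, 0],
    [0, 0, 0]
  ],
  "force": 25
}}

```text
clock: 17.75
position: [0.562, -0.0353, 0.2341]
ee_rot: [-2.17, -2.042, 0.216]
force: [1.0, -0.6, -1.3]
width: 0.085
gripper_force: 25.0
```

```bash
cat > k.py <<'E'
from h import *
import sys
hg=np.array([.6055,-.0377,.045]);a=np.radians(-3.5);ex=np.array([np.cos(a),np.sin(a),0]);ey=np.array([-np.sin(a),np.cos(a),0]);u=np.array([0,0,1.]);t=.209
bz=ex*np.sin(t)+u*np.cos(t); bx=ex*np.cos(t)-u*np.sin(t); Sc=hg+.1*bz-.0115*bx
ims={n:arm.get_image(n) for n in ("side","top","wrist")}
s=arm.observe(); M=R.from_rotvec(s["ee_rot"]).as_matrix(); p=s["position"]
print(s["clock"],p.round(4),s["force"].round(1),s["joints"].round(2)); print("tool rot err vs target (tool axes)",R.from_matrix(M.T@np.c_[ey,bx,-bz]).as_rotvec().round(3))
hole=p+.0787*M[:,2]; print("hole by kinematics",hole.round(4),"screw-hole in tool cm",(100*M.T@(Sc-hole)).round(2))
g=p+M[:,2]*(-.019)
for n in ("side","top"):
    im=ims[n]; print(n,"pred hole",proj(hole,im).round(1).tolist(),"pred screw head",proj(Sc-.0095*bx,im).round(1).tolist(),"panel corners pred",proj([hole+M[:,0]*q+M[:,2]*r for q in(-.055,.055) for r in(-.065,.05)],im).round(1).tolist())
    for l in ("sign_hole","screw"): print(l,[(pix(r["centre"]).round(1).tolist(),round(r["conf"],2)) for r in arm.place_of(l,im)])
c=proj(hole,ims["side"])[0].astype(int); x0,y0=max(c[0]-65,0),max(c[1]-60,0)
o=cv2.resize(ims["side"]["frame"][y0:y0+100,x0:x0+130,::-1],(780,600),interpolation=cv2.INTER_CUBIC); print("crop origin",x0,y0,"x6")
cv2.imwrite(f"pics/{sys.argv[1]}.png",o)
E
python3 k.py c7
```

```text
17.9 [ 0.563  -0.0351  0.2357] [ 0.6 -0.1 -1.5] [ 0.35  0.53 -0.57  1.49  0.23  1.41 -0.31]
tool rot err vs target (tool axes) [ 0.001 -0.     0.   ]
hole by kinematics [ 0.5468 -0.0341  0.1587] screw-hole in tool cm [ 0.    6.96 -0.09]
side pred hole [[299.5, 183.7]] pred screw head [[282.0, 179.5]] panel corners pred [[308.6, 150.6], [316.7, 190.8], [278.9, 169.9], [289.2, 211.8]]
sign_hole [([437.5, 183.9], 0.78), ([350.9, 156.8], 0.71), ([299.6, 185.0], 0.67)]
screw [([278.9, 181.7], 0.72)]
top pred hole [[323.8, 181.4]] pred screw head [[324.5, 158.4]] panel corners pred [[349.2, 172.1], [345.0, 189.4], [300.7, 170.2], [301.2, 187.6]]
sign_hole [([454.2, 165.7], 0.93)]
screw []
crop origin 234 123 x6
```

View pics/c7.png

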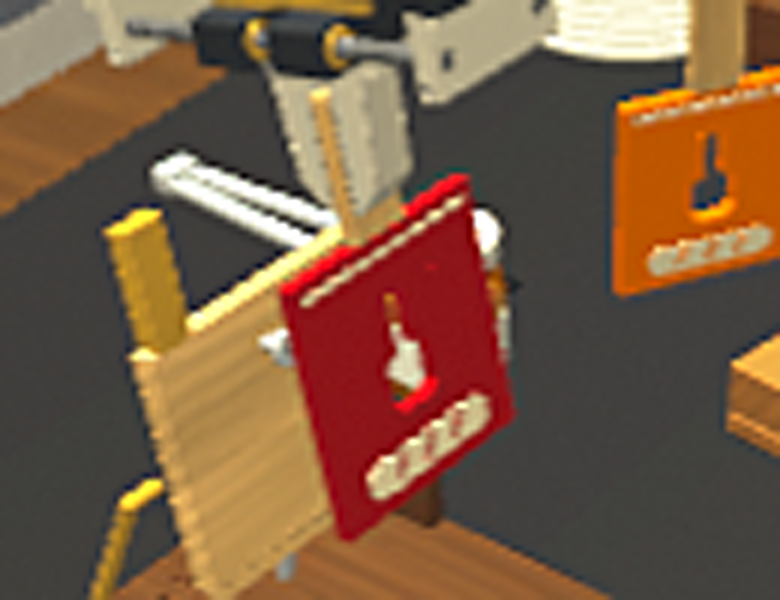

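```bash
cat > l.py <<'E'
from h import *
s=arm.observe(); M=R.from_rotvec(s["ee_rot"]).as_matrix(); p=s["position"]; hole=p+.0787*M[:,2]
G=lambda x,y,z: hole+M[:,0]*x+M[:,1]*y-M[:,2]*z   # sign coords: lateral, normal(+ to board), up rel. hole
ims={n:arm.get_image(n) for n in ("side","top","wrist")}
np.savez("p4.npz",**{n+"_"+k:im[k] for n,im in ims.items() for k in("frame","mtx","dist","T")})
def red(f):
    h=cv2.cvtColor(f,cv2.COLOR_RGB2HSV); return ((((h[...,0]<5)|(h[...,0]>172))&(h[...,1]>130)&(h[...,2]>60))*255).astype(np.uint8)
for n,im in ims.items():
    c=proj(hole,im)[0]; m=red(im["frame"]); 
    cs=[q for q in cv2.findContours(m,0,2)[0] if cv2.contourArea(q)>15]
    for q in cs:
        if n=="wrist" or abs(q.mean((0,1))-c).max()<40: print(n,"red area",cv2.contourArea(q),"bbox",cv2.boundingRect(q),"centroid",q[:,0].mean(0).round(1))
    P=proj([G(x,y,z) for x in(-.055,.055) for y in(-.004,.004) for z in(-.05,.065)],im); print(n,"pred corners",P.round(1).tolist())
    if n=="side":
        hull=cv2.convexHull(P.astype(np.float32)); r=cv2.fillConvexPoly(np.zeros((1600,2560),np.uint8),((hull+.5)*4).astype(np.int32),255)
        ms=cv2.morphologyEx(m,cv2.MORPH_CLOSE,np.ones((17,17))); x0,y0,w,h=cv2.boundingRect(P.astype(np.float32)); mm=cv2.resize(ms,(2560,1600))
        mm[:(y0-12)*4]=0;mm[(y0+h+12)*4:]=0;mm[:,:(x0-15)*4]=0;mm[:,(x0+w+15)*4:]=0
        best=max(((np.logical_and(np.roll(r,(dv,du),(0,1)),mm).sum()/np.logical_or(np.roll(r,(dv,du),(0,1)),mm).sum()),du/4,dv/4) for du in range(-16,17,2) for dv in range(-16,17,2)); print("side shift obs-pred",best)
print(proj([p-.019*M[:,2]+M[:,0]*x for x in(-.016,.016)],ims["wrist"]))
E
python3 l.py; python3 - <<'E'
import numpy as np,cv2
f=np.load("p4.npz"); cv2.imwrite("pics/c8.png",np.hstack([cv2.resize(f["wrist_frame"][100:400,200:440,::-1],(480,600)),cv2.resize(f["top_frame"][130:230,300:350,::-1],(300,600))]))
E
```

```text
side red area 1386.5 bbox (280, 151, 40, 62) centroid [298.5 179.1]
side pred corners [[318.0, 191.2], [310.0, 150.9], [315.6, 190.6], [307.5, 150.5], [290.5, 212.2], [280.2, 170.3], [288.1, 211.5], [277.8, 169.8]]
side shift obs-pred (np.float64(0.9509110311845381), 1.5, 1.0)
top red area 91.0 bbox (302, 169, 10, 21) centroid [306.7 176.6]
top pred corners [[345.0, 191.0], [349.2, 173.8], [345.0, 188.0], [349.2, 170.6], [301.2, 189.2], [300.6, 171.9], [301.4, 186.2], [300.8, 168.7]]
wrist red area 918.0 bbox (312, 134, 14, 85) centroid [316.7 172.4]
wrist pred corners [[315.0, 239.2], [313.0, 313.0], [322.8, 239.2], [325.1, 313.0], [314.7, 129.2], [312.2, 147.0], [323.4, 129.2], [326.5, 147.0]]
[[319.23239565 291.47003793]
 [319.34207692 235.60061555]]
```

View pics/c8.png

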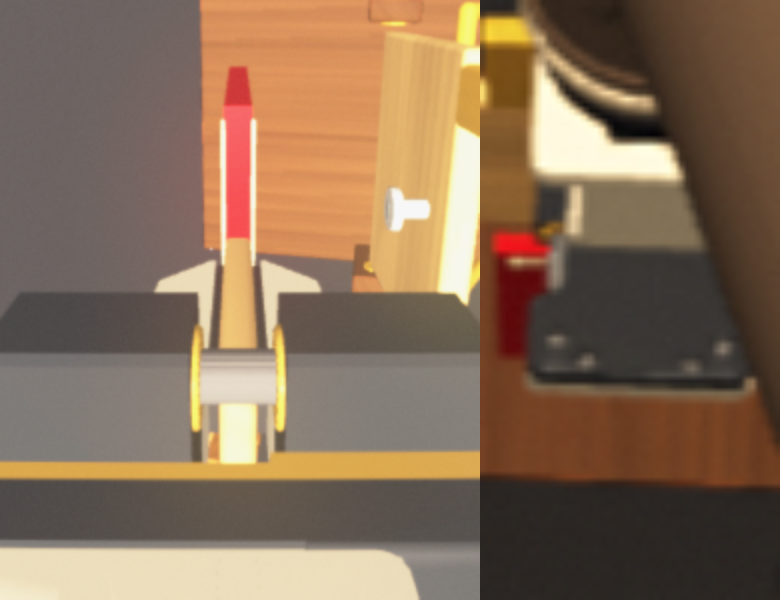

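The wrist view (left half of c8) shows the sign's near end at about (318,134) and the screw, with its head at about (397,204). The sign sits a few mm off-centre in the grip towards tool −x, so I'll quantify the screw in the same view.

```bash
cat > m.py <<'E'
from h import *
f=np.load("p4.npz"); W={k:f["wrist_"+k] for k in("frame","mtx","dist","T")}
s=arm.observe(); M=R.from_rotvec(s["ee_rot"]).as_matrix(); p=s["position"]; hole=p+.0787*M[:,2]
a=np.radians(-3.5);ex=np.array([np.cos(a),np.sin(a),0]);ey=np.array([-np.sin(a),np.cos(a),0]);u=np.array([0,0,1.]);t=.209
hg=np.array([.6055,-.0377,.045]);bz=ex*np.sin(t)+u*np.cos(t); bx=ex*np.cos(t)-u*np.sin(t)
g=lambda x,y,z: hg+x*bx+y*ey+z*bz
q=lambda P: proj(P,W).round(1).tolist()
print("head edges pred +y,-y",q([g(-.019,.009,.1),g(-.019,-.009,.1)]),"head c",q(g(-.019,0,.1)),"shank at board",q(g(-.006,0,.1)),"upper",q(g(-.019,0,.109)))
print("board top front edge",q([g(-.006,.065,.125),g(-.006,-.065,.125)]))
h=cv2.cvtColor(W["frame"],cv2.COLOR_RGB2HSV); m=((h[...,1]<40)&(h[...,2]>120)).astype(np.uint8); m[:180]=0;m[230:]=0;m[:,:385]=0;m[:,422:]=0
n,l,st,c=cv2.connectedComponentsWithStats(m); print(st[1:].tolist(),c[1:].round(1).tolist())
G=lambda x,y,z: hole+M[:,0]*x+M[:,1]*y-M[:,2]*z
for o in(0,-.003,-.004,-.005): print(o,"end top/bottom",q([G(o+.055,-.004,.065),G(o+.055,-.004,-.05)]),"handle edge",q(G(o+.016,0,.065)))
E
python3 m.py
```

```text
head edges pred +y,-y [[396.8, 193.2], [395.1, 214.3]] head c [[396.0, 203.9]] shank at board [[412.0, 203.9]] upper [[398.7, 207.5]]
board top front edge [[431.3, 124.0], [413.5, 291.3]]
[[395, 194, 20, 21, 225], [394, 199, 1, 7, 7]] [[402.9, 204.1], [394.0, 202.0]]
0 end top/bottom [[312.0, 147.0], [314.5, 129.3]] handle edge [[319.0, 212.6]]
-0.003 end top/bottom [[312.0, 152.4], [314.5, 132.6]] handle edge [[319.0, 217.3]]
-0.004 end top/bottom [[312.0, 154.1], [314.5, 133.7]] handle edge [[319.0, 218.8]]
-0.005 end top/bottom [[312.0, 155.9], [314.5, 134.8]] handle edge [[319.0, 220.4]]
```

>>> {"op": "carry_out", "data": {
  "claw": [0.5, 0.5, 0.5, 0.5, 0.5, 0.5, 0.5, 0.5, 0.5],
  "delta_pos": [
    [0.33, 0, -0.2],
    [0, 1, 0],
    [0, 1, 0],
    [0, 1, 0],
    [0, 1, 0],
    [0, 0.7, 0],
    [0, 0.5, 0],
    [0, 0, 0],
    [0, 0, 0]
  ],
  "angular": [
    [0, 0, 0],
    [0, 0, 0],
    [0, 0, 0],
    [0, 0, 0],
    [0, 0, 0],
    [0, 0, 0],
    [0, 0, 0],
    [0, 0, 0],
    [0, 0, 0]
  ],
  "force": 25
}}

```text
clock: 19.15
position: [0.6138, -0.035, 0.2259]
ee_rot: [-2.172, -2.043, 0.215]
force: [-0.0, -0.5, -2.5]
width: 0.085
gripper_force: 25.0
```

```bash
cat > n.py <<'E'
from h import *
im=arm.get_image("wrist"); S=arm.get_image("side"); s=arm.observe(); M=R.from_rotvec(s["ee_rot"]).as_matrix(); p=s["position"]
a=np.radians(-3.5);ex=np.array([np.cos(a),np.sin(a),0]);ey=np.array([-np.sin(a),np.cos(a),0]);u=np.array([0,0,1.]);t=.209
hg=np.array([.6055,-.0377,.045]);bz=ex*np.sin(t)+u*np.cos(t); bx=ex*np.cos(t)-u*np.sin(t)
Sc=hg+.1*bz-.0115*bx-.0006*ey
hole=p+.0787*M[:,2]-.0038*M[:,0]; print(s["clock"],p.round(4),"screw-hole tool cm",(100*M.T@(Sc-hole)).round(2),"force tool",(M.T@s["force"]).round(1),"torque",s["ft_torque"].round(2))
print("rot err",R.from_matrix(M.T@np.c_[ey,bx,-bz]).as_rotvec().round(3))
h=cv2.cvtColor(im["frame"],cv2.COLOR_RGB2HSV)
r=(((h[...,0]<5)|(h[...,0]>172))&(h[...,1]>130)&(h[...,2]>60)); r[230:]=0; r[:,:280]=0; r[:,360:]=0; ys,xs=np.where(r); print("wrist red rows",ys.min(),ys.max(),"cols",xs.min(),xs.max())
m=((h[...,1]<40)&(h[...,2]>120)).astype(np.uint8); m[:170]=0;m[240:]=0;m[:,:322]=0;m[:,400:]=0
n,l,st,c=cv2.connectedComponentsWithStats(m); print("wrist grey",[x.tolist() for x in st[1:] if x[4]>10])
print("pred screw head wrist",proj([Sc-.0095*bx+.009*ey,Sc-.0095*bx-.009*ey],im).round(1).tolist())
# side: hole content
hs=cv2.cvtColor(S["frame"],cv2.COLOR_RGB2HSV); hc=proj(hole-.004*M[:,1],S)[0]; print("side hole pred",hc.round(1),"screw head",proj(Sc-.0095*bx,S)[0].round(1))
x,y=hc.astype(int); mr=(((hs[...,0]<5)|(hs[...,0]>172))&(hs[...,1]>130)); g=(hs[...,1]<60)&(hs[...,2]>90)
for j in range(y-14,y+12): print("".join("r" if mr[j,i] else "G" if g[j,i] else "." if hs[j,i,2]<90 else "y" for i in range(x-14,x+15)))
E
python3 n.py
```

```text
19.25 [ 0.6137 -0.0351  0.2262] screw-hole tool cm [0.01 1.83 0.02] force tool [-0.9  1.   1.9] torque [-0.03 -0.45 -0.04]
rot err [0. 0. 0.]
wrist red rows 134 218 cols 312 325
wrist grey [[326, 170, 2, 62, 95], [352, 171, 15, 69, 813], [330, 198, 20, 21, 242]]
pred screw head wrist [[329.6, 197.4], [329.3, 218.2]]
side hole pred [285.8 180.1] screw head [282.2 179.4]
ryyyrrrrrrrrrrrrrrrrrrrrrrrry
Gyyrrrrrrrrrrrrrrrrrrrrrrrrry
yrrrrrrrrryyyrrrrrrrrrrrrrrry
rrrrrrrrrryyyrrrrrrrrrrrrrrry
rrrrrrrrrryyyrrrrrrrrrrrrrrry
rrrrrrrrrrryyrrrrrrrrrrrrrrry
rrrrrrrrrrryyyrrrrrrrrrrrrrrr
rrrrrrrrrrryyyrrrrrrrrrrrrrrr
rrrrrrrrrrryyyrrrrrrrrrrrrrrr
rrrrrrrrrrrryyrrrrrrrrrrrrrrr
rrrrrrrrrrrryyyyyrrrrrrrrrrrr
rrrrrrrrrrrryyyyyrrrrrrrrrrrr
rrrrrrrrrrrryyyyyrrrrrrrrrrrr
rrrrrrrrrrrGGGyyyrrrrrrrrrrrr
rrrrrrrrrrryGGyyyrrrrrrrrrrrr
rrrrrrrrrrryGyyyyyrrrrrrrrrrr
rrrrrrrrrrryGGyyyyrrrrrrrrrrr
rrrrrrrrrrrryyyyyrrrrrrrrrrrr
rrrrrrrrrrrryyyyrrrrrrrrrrrrr
rrrrrrrrrrrryyyrrrrrrrrrryyyr
rrrrrrrrrrrrrrrrrrrrrrryyyyyy
rrrrrrrrrrrrrrrrrrrrryyyyyyyy
rrrrrrrrrrrrrrrrrrrrryyyyyyyr
rrrrrrrrrrrrrrrrrryyyyyyyyyyr
rrrrrrrrrrrrrrrrrryyyyyyyyyyr
rrrrrrrrrrrrrrryGyyyyyyyyyrrr
```

>>> {"op": "carry_out", "data": {
  "claw": [0.5, 0.5, 0.5, 0.5, 0.5, 0.5],
  "delta_pos": [
    [0, 0.3, 0.1],
    [0, 0.3, 0],
    [0, 0.3, 0],
    [0, 0.3, 0],
    [0, 0.2, 0],
    [0, 0, 0]
  ],
  "angular": [
    [0, 0, 0],
    [0, 0, 0],
    [0, 0, 0],
    [0, 0, 0],
    [0, 0, 0],
    [0, 0, 0]
  ],
  "force": 25
}}

```text
clock: 19.85
position: [0.6276, -0.0359, 0.2219]
ee_rot: [-2.172, -2.043, 0.214]
force: [-0.4, -0.4, -2.0]
width: 0.085
gripper_force: 25.0
```

```bash
python3 n.py
```

```text
19.95 [ 0.6274 -0.0359  0.222 ] screw-hole tool cm [ 0.01  0.4  -0.1 ] force tool [0.5 0.4 2.2] torque [-0.07 -0.44 -0.07]
rot err [-0.  0.  0.]
wrist red rows 134 218 cols 312 325
wrist grey [[326, 170, 6, 61, 132], [333, 176, 14, 59, 635]]
pred screw head wrist [[311.7, 197.7], [311.8, 218.6]]
side hole pred [281.9 179.7] screw head [282.2 179.4]
rryyyrrrrrrrrrrrrrrrrrrrrrrr.
GGyyrrrrrrrrrrrrrrrrrrrrrrrr.
yyrrrrrrrrrrrrrrrrrrrrrrrrrrG
rrrrrrrrrryyyrrrrrrrrrrrrrrrG
rrrrrrrrrryyyrrrrrrrrrrrrrrry
rrrrrrrrrryyyrrrrrrrrrrrrrrrr
rrrrrrrrrrryyrrrrrrrrrrrrrrrr
rrrrrrrrrrryyyrrrrrrrrrrrrrrr
rrrrrrrrrrryyyrrrrrrrrrrrrrrr
rrrrrrrrrrrryyrrrrrrrrrrrrrrr
rrrrrrrrrrrryyyrrrrrrrrrrrrrr
rrrrrrrrrrrryyyyyrrrrrrrrrrrr
rrrrrrrrrrrryyyGyrrrrrrrrrrrr
rrrrrrrrrrryyGGGGyrrrrrrrrrrr
rrrrrrrrrrrGGGGGGGrrrrrrrrrrr
rrrrrrrrrrrGGGGGGyrrrrrrrrrrr
rrrrrrrrrrryGGGGGyrrrrrrrrrrr
rrrrrrrrrrryyGGGGyrrrrrrrrrrr
rrrrrrrrrrryyGGGyrrrrrrrrrrrr
rrrrrrrrrrrryyyrrrrrrrrrryyrr
rrrrrrrrrrrryyrrrrrrrrryyyyyy
rrrrrrrrrrrrrrrrrrrrrrryyyyyy
rrrrrrrrrrrrrrrrrrrryGyyyyyyy
rrrrrrrrrrrrrrrrrrrryyyyyyyyr
rrrrrrrrrrrrrrrrrryyyyyyyyyyr
rrrrrrrrrrrrrrrryyyyyyyyyyrrr
```

>>> {"op": "carry_out", "data": {
  "claw": [0.5, 0.5, 0.5, 0.5],
  "delta_pos": [
    [0, 0.15, 0],
    [0, 0.15, 0],
    [0, 0.1, 0],
    [0, 0, 0]
  ],
  "angular": [
    [0, 0, 0],
    [0, 0, 0],
    [0, 0, 0],
    [0, 0, 0]
  ]
}}

```text
clock: 20.35
position: [0.6314, -0.0362, 0.2212]
ee_rot: [-2.172, -2.043, 0.214]
force: [-0.2, 1.1, -3.8]
width: 0.088
gripper_force: 25.0
```

>>> {"op": "carry_out", "data": {
  "claw": [0.5, 0.5, 0.5],
  "delta_pos": [
    [0, 0.1, 0],
    [0, 0.05, 0],
    [0, 0, 0]
  ],
  "angular": [
    [0, 0, 0],
    [0, 0, 0],
    [0, 0, 0]
  ]
}}

```text
clock: 20.65
position: [0.6328, -0.0363, 0.2209]
ee_rot: [-2.172, -2.043, 0.214]
force: [0.1, 0.5, -1.9]
width: 0.085
gripper_force: 25.0
```

>>> {"op": "carry_out", "data": {
  "claw": [0.5, 0.5],
  "delta_pos": [
    [0, 0.1, 0],
    [0, 0, 0]
  ],
  "angular": [
    [0, 0, 0],
    [0, 0, 0]
  ]
}}

```text
clock: 20.85
position: [0.6331, -0.0363, 0.2208]
ee_rot: [-2.171, -2.042, 0.216]
force: [-3.4, 0.4, 0.3]
width: 0.081
gripper_force: 25.0
```

>>> {"op": "carry_out", "data": {
  "claw": [0.5, 0.5],
  "delta_pos": [
    [0, 0.1, 0],
    [0, 0, 0]
  ],
  "angular": [
    [0, 0, 0],
    [0, 0, 0]
  ]
}}

```text
clock: 21.05
position: [0.6333, -0.0363, 0.2208]
ee_rot: [-2.17, -2.042, 0.218]
force: [-7.4, 0.5, 3.1]
width: 0.082
gripper_force: 25.0
```

```bash
python3 n.py | head -6
```

```text
21.15 [ 0.6333 -0.0363  0.2208] screw-hole tool cm [ 0.02 -0.18 -0.1 ] force tool [-0.4 -8.6 -2.3] torque [ 0.01  1.75 -0.11]
rot err [-0.003  0.001  0.   ]
wrist red rows 134 217 cols 312 324
wrist grey [[325, 186, 15, 47, 586]]
pred screw head wrist [[304.9, 197.6], [305.1, 218.5]]
side hole pred [280.3 179.3] screw head [282.2 179.4]
```

>>> {"op": "carry_out", "data": {
  "claw": [0.5, 0.5, 0.5, 0.5, 0.5, 0.5, 0.5, 0.5],
  "delta_pos": [
    [0, -0.3, 0],
    [0, 0, 0],
    [0, 0, 0.5],
    [0, 0, 0.5],
    [0, 0, 0.5],
    [0, 0, 0.5],
    [0, 0, 0],
    [0, 0, 0]
  ],
  "angular": [
    [0, 0, 0],
    [0, 0, 0],
    [0, 0, 0],
    [0, 0, 0],
    [0, 0, 0],
    [0, 0, 0],
    [0, 0, 0],
    [0, 0, 0]
  ]
}}

```text
clock: 21.95
position: [0.6276, -0.036, 0.2014]
ee_rot: [-2.172, -2.043, 0.215]
force: [-0.7, 0.1, -1.6]
width: 0.086
gripper_force: 25.0
```

```bash
python3 n.py
```

```text
22.05 [ 0.6278 -0.0359  0.2018] screw-hole tool cm [ 0.01 -0.07 -2.07] force tool [-0.2  0.7  1.5] torque [-0.08 -0.47 -0.02]
rot err [ 0. -0. -0.]
wrist red rows 134 217 cols 312 325
wrist grey [[326, 170, 18, 64, 615]]
pred screw head wrist [[305.5, 205.6], [305.7, 228.1]]
side hole pred [282.2 186.1] screw head [282.2 179.4]
yyyyyrrrrrrrrrrrrrrrrrrrrrry.
yyyrrrrrrrrrrrrrrrrrrrrrrrrr.
yyrrrrrrrrrrrrrrrrrrrrrrrrrr.
rrrrrrrrrryyrrrrrrrrrrrrrrrr.
rrrrrrrrrryyyrrrrrrrrrrrrrrr.
rrrrrrrrrryyryyyrrrrrrrrrrrrr
rrrrrrrrrryyGGGGyrrrrrrrrrrrr
rrrrrrrrrrrGGGGGGrrrrrrrrrrrr
rrrrrrrrrrrGGGGGyrrrrrrrrrrrr
rrrrrrrrrrrGGGGGyrrrrrrrrrrrr
rrrrrrrrrrrGGGGGGrrrrrrrrrrrr
rrrrrrrrrrrrGGGGrrrrrrrrrrrrr
rrrrrrrrrrryyyyyrrrrrrrrrrrrr
rrrrrrrrrrryyyyyyrrrrrrrrrrrr
rrrrrrrrrryyyyyyyrrrrrrrrrrrr
rrrrrrrrrryyyyyyyrrrrrrrrrrrr
rrrrrrrrrrryyyyyyrrrrrrrrrrrr
rrrrrrrrrrryyyyyyrrrrrrrrrrrr
rrrrrrrrrrryyyyrrrrrrrrrrrrrr
rrrrrrrrrrryyyrrrrrrrrrryyyyr
rrrrrrrrrrrrrrrrrrrrrryyyyyyr
rrrrrrrrrrrrrrrrrrrryyyyyyyyr
rrrrrrrrrrrrrrrrrrrryyyyyyyyr
rrrrrrrrrrrrrrrrryyyyyyyyyyrr
rrrrrrrrrrrrrrrrryyyyyyyyyrry
rrrrrrrrrrrrrrryyyyyyyyyrrrry
```

The screw head is now in front of the slot and the sign slides freely. About 14 mm is left.

>>> {"op": "carry_out", "data": {
  "claw": [0.5, 0.5, 0.5, 0.5, 0.5],
  "delta_pos": [
    [0, 0, 0.4],
    [0, 0, 0.4],
    [0, 0, 0.4],
    [0, 0, 0],
    [0, 0, 0]
  ],
  "angular": [
    [0, 0, 0],
    [0, 0, 0],
    [0, 0, 0],
    [0, 0, 0],
    [0, 0, 0]
  ]
}}

```text
clock: 22.55
position: [0.6251, -0.0359, 0.1897]
ee_rot: [-2.172, -2.043, 0.215]
force: [0.5, -0.5, -1.5]
width: 0.087
gripper_force: 25.0
```

>>> {"op": "carry_out", "data": {
  "claw": [0.5, 0.5, 0.5],
  "delta_pos": [
    [0, 0, 0.1],
    [0, 0, 0.1],
    [0, 0, 0]
  ],
  "angular": [
    [0, 0, 0],
    [0, 0, 0],
    [0, 0, 0]
  ]
}}

```text
clock: 22.85
position: [0.6248, -0.0358, 0.1879]
ee_rot: [-2.172, -2.043, 0.214]
force: [-0.9, -0.4, -2.6]
width: 0.086
gripper_force: 25.0
```

>>> {"op": "carry_out", "data": {
  "claw": [0.5, 0.5, 0.5],
  "delta_pos": [
    [0, 0, 0.1],
    [0, 0, 0.1],
    [0, 0, 0]
  ],
  "angular": [
    [0, 0, 0],
    [0, 0, 0],
    [0, 0, 0]
  ]
}}

```text
clock: 23.15
position: [0.6248, -0.0357, 0.1874]
ee_rot: [-2.173, -2.044, 0.213]
force: [-1.4, -0.8, 8.3]
width: 0.085
gripper_force: 25.0
```

>>> {"op": "carry_out", "data": {
  "claw": [0.5, 1.2, 2, 3, 3, 3, 3, 3, 3],
  "delta_pos": [
    [0, 0, -0.13],
    [0, 0, 0],
    [0, 0, 0],
    [0, 0, 0],
    [0, 0, 0],
    [0, 0, 0],
    [0, 0, 0],
    [0, 0, 0],
    [0, 0, 0]
  ],
  "angular": [
    [0, 0, 0],
    [0, 0, 0],
    [0, 0, 0],
    [0, 0, 0],
    [0, 0, 0],
    [0, 0, 0],
    [0, 0, 0],
    [0, 0, 0],
    [0, 0, 0]
  ]
}}

```text
clock: 24.05
position: [0.6246, -0.0358, 0.1872]
ee_rot: [-2.172, -2.043, 0.214]
force: [0.7, -0.3, 0.2]
width: 0.329
gripper_force: 0.0
```

>>> {"op": "carry_out", "data": {
  "claw": [3, 3, 3, 3, 3, 3, 3, 3, 3, 3, 3],
  "delta_pos": [
    [0, 0, -1],
    [0, 0, -2],
    [0, 0, -3],
    [0, 0, -3],
    [0, 0, -3],
    [0, 0, -3],
    [0, -3, 0],
    [0, -3, 0],
    [0, -3, 0],
    [0, 0, 0],
    [0, 0, 0]
  ],
  "angular": [
    [0, 0, 0],
    [0, 0, 0],
    [0, 0, 0],
    [0, 0, 0],
    [0, 0, 0],
    [0, 0, 0],
    [0, 0, 0],
    [0, 0, 0],
    [0, 0, 0],
    [0, 0, 0],
    [0, 0, 0]
  ]
}}

```text
clock: 25.15
position: [0.5679, -0.0325, 0.3538]
ee_rot: [-2.173, -2.044, 0.213]
force: [-0.3, 0.7, 1.5]
width: 0.325
gripper_force: 0.0
```

```bash
cat > v.py <<'E'
from h import *
s=arm.observe(); print(s["clock"],s["position"].round(3),s["force"].round(1))
S=arm.get_image("side"); f=S["frame"]; hs=cv2.cvtColor(f,cv2.COLOR_RGB2HSV)
mr=(((hs[...,0]<5)|(hs[...,0]>172))&(hs[...,1]>130)); g=(hs[...,1]<60)&(hs[...,2]>90)
for j in range(164,224): print("".join("r" if mr[j,i] else "G" if g[j,i] else "." if hs[j,i,2]<90 else "y" for i in range(250,312)))
for n in ("side","top"):
    im=arm.get_image(n)
    for l in ["jam_jar","loaf","roll_crate","sign_rack"]: print(n,l,[pix(r["centre"]).round(1).tolist() for r in arm.place_of(l,im)[:1]])
E
python3 v.py
```

```text
25.15 [ 0.568 -0.032  0.354] [-0.3  0.7  1.5]
..yyyyyyyyyyy.......yyyyyyyyyyyyGyyyrrrryyyr..GGyGGGGGGGGGGGGG
..yyyyyyyyyyy.......yyyyyyyyyyyyyyrrrryGyyrr....GyyGGGGGGGGGGG
..yyyyyyyyyyy........yyyyyyyyyyyyrrrrryyyrrry...GGGyyyGGGGGGGy
...yyyyyyyyyy........yyyyyyyyyyyyrryGyyrrrrrGGG.yGGGGGGyyyyGGG
...yyyyyyyyyyy.......yyyyyyyyyyyrryyyyrrrrrrGGGGyyGGGGGGGGGGGG
...yyyyyyyyyyy.......yyyyyyyyyrryGyyrrrrrrrryGGyyyyyGGGGGGGGGG
....yyyyyyyyyy........yyyyyyyrrryyyrrrrrrrrrr..yyyyyyyyyyyyyyy
....yyyyyyyyyy........yyyyyrryyyyrrrrrrrrrrrr...yyyyyyyyyyyyyy
....yyyyyyyyyyy.....yyyyyyrrryyyrrrrrrrrrrrrry..yyyyyyyyyyyyyy
.....yyyyyyyyyy....yyyrrrrryyyrrrrrrrrrrrrrrrr..yyyyyyyyyyyyyy
.....yyyyyyyyyy..yyyrrrrrryyyrrrrrrrrrrrrrrrrr.yyyyyyyyyyyyyyy
.....yyyyyyyyyyyyyyrrrryyyyrrrrrrrrrrrrrrrrrrr.yyyyyyyyyyyyyyy
.....yyyyyyyyyyyyrrrrryyyyrrrrrrrrrrrrrrrrrrrr.Gyyyyyyyyyyyyyy
......yyyyyyyyrrrrrrryyyrrrrrrryyyrrrrrrrrrrrrrGGyyyyyyyyyyyyy
......yyyyyyyrrrrryGGyyrrrrrrrGGGGyrrrrrrrrrrrrGGGGGyyyyyyyyyy
......yyyyyyrrrrrryyyrrrrrrrryGGGGGrrrrrrrrrrrrGGGGGGGGGyyyyGG
.......yyyyyrrryGGyyrrrrrrrrrGGGGGyrrrrrrrrrrr
[... 2251 characters left out ...]
yyGGyyyyyyyyyyyyyyyyyyyyyyyyyyyyy
yyyy.....yyyyyyyyyyyyyrrryyyyyGGGyyyyyyyyyyyyyyyyyyyyyyyyyyyyy
yyyy...yyyyyyyyyyyyyyyyryyyyyyGGGyyyyyyyyyyyyyyyyyyyyyyyyyyyyy
yyyy..yyyyyyyyyyyyyyyyyyyyyyyyyyyyyyyyyyyyyyyyyyyyyyyyyyyyyyyy
yyy..yyyyyyyyyyyyyyyyyyyyyyyyyyyyyyyyyyyyyyyyyyyyyyyyyyyyyyyyy
yyyyyyyyyyyyyyyyyyyyyyyyyyyyyyyyyyyyyyyyyyyyyyyyyyyyyyyyyyyyyy
yyyyyyyyyyyyyyyyyyyyyyyyyyyyyyyyyyyyyyyyyyyyyyyyyyyyyyyyyyyyyy
yyyyyyyyyyy..yyyyyyyyyyyyyyyyyyyyyyyyyyyyyyyyyyyyyyyyyyyyyyyyy
side jam_jar [[307.4, 184.3]]
side loaf [[174.9, 277.0]]
side roll_crate [[217.7, 336.9]]
side sign_rack [[376.5, 188.9]]
top jam_jar [[184.9, 214.4]]
top loaf [[210.5, 137.0]]
top roll_crate [[189.1, 213.0]]
top sign_rack []
```

```bash
python3 -c "
from cell import arm
print(arm.sign_off())"
```

```text
the job is handed in; nothing more can be done
None
```

The job is handed in: the easel board is open on its stop and the small red sign hangs on the screw at the top of its slot. The last side image shows the jar, loaf and crate where they were, but I viewed 11 pictures, one over the limit of 10.

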